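Hang the parts basket on the carrying stand and hold the stand up level

TASK

Hang the red parts basket by its handle on the hook of the blue carrying stand while the stand is still on the bench, and let go of it. Then take the stand by the black handle on top, lift it about 10 cm off the bench, and finish while holding it there in the air, steady and level, with the basket still on the hook and the padlock still in the tray. Leave the screw jar, the pliers and the tape measure alone.

Things in the scene. Friction and masses are not known exactly. Their poses are not given: they have to be found in the camera images.
- stand: Loose carrying stand, 0.45 kg: blue tray 190 (x) x 104 (y) x 16 mm high, walls and floor 4 mm, 14 mm steel post in the middle with a hook and a black top handle. Origin: centre of the underside; z up. The hook points along the stand's -x: a level 8 mm rod, centre 150 mm above the underside, from the post to x = -98 mm, where it turns up to a tip 170 mm above the underside.
- hook_seat (a point): Middle of the free stretch of the hook, on top of the rod: at (-77, 0, 154) mm in the stand's frame; axes as the stand's. The basket's handle rests here; a thin brace under the rod ends 36 mm from the post.
- stand_handle (a point): Centre of the stand's black handle: an upright block 52 (x) x 18 (y) x 40 mm high, spanning 183 to 223 mm above the underside. Grip it across its 18 mm (the stand's y) from above. Axes as the stand's.
- basket: Loose red plastic basket, 0.1 kg, 70 (x) x 72 (y) x 45 mm high, open on top, with a rigid steel strap handle that arches over it in its y-z plane. Origin: centre of the underside; z up. The arch is 66 mm wide inside and clears the rim by 60 mm; the hook passes through it along the basket's x (either way round).
- handle_peak (a point): Underside of the strap at its peak in the middle of the arch, 105 mm above the basket's underside; the strap is 14 mm wide (x), 4 mm thick and slopes down 8 mm to either side, so it centres itself on a rod.
- basket_grip (a point): Black finger grip standing on top of the arch: 26 (x) x 14 (y) mm, spanning 107 to 149 mm above the basket's underside; this point is on its axis at 130 mm. Grip it across its 14 mm (the basket's y) from above. Axes as the basket's.
- padlock: Brass padlock, 69 x 42 x 21 mm, 0.16 kg, lying loose in the stand's tray on the side away from the hook, where it balances the basket. Origin: centre of its underside.
- jar: Bystander: clear jar of screws with red lid, 61 mm across, 85 mm high, origin at the centre of its underside.
- pliers: Bystander: red-handled pliers lying flat, 57 x 183 x 14 mm, long along its y, origin at the centre of its underside.
- tape_measure: Bystander: yellow tape measure, 41 x 89 x 65 mm high, origin at the centre of its underside.

How it is judged:
By the outcome, as a careful person would: the job done as asked, in the order asked, and still so for the second after the job is handed in, while the arm keeps its last pose, push and grip.
It also fails if it takes over 48 s, if anything falls off the work surface, if the arm or the gripper's body presses on something with over 40 N, if the wrist force passes 120 N, or if a joint passes its speed limit or range.

ROBOT

A 7-joint arm with a two-finger parallel gripper is mounted at the origin on a cart in front of the work surface, level with it; the furniture and walls round the work are solid. World frame = base frame: x ahead of the robot, y to its left, z up, the work surface at z = 0. Lengths are in m, angles in rad, forces in N, time in s.
With the tool pointing down it reaches from about 0.425 to 0.8 m from the base axis. Payload 8.3 kg.
Tool frame: the origin (TCP) lies at the very end of the fingers, on their centre line; the grasp point (between the pads) lies 19 mm behind it (grip_depth is the distance from the TCP to the grasp point, in m); x points along the fingers, y is the direction in which the jaws open and shut, and the axes are right-handed (so a half turn about x gives the same grasp; the last joint's range is limited). The gripper opens to 85 mm and grips with 20 to 120 N. Pads are 22 mm wide; open, the fingers measure 114 mm over their backs; the gripper's body (76 mm by 85 mm) begins 54 mm behind the grasp point. The pads swing forward as they close: fully open they stand 13 mm farther back than shut.
Start: joints at [-1.285, 0.383, 0.016, 1.37, -0.006, 1.388, -0.046], TCP at [0.214, 0.587, 0.231] pointing down, gripper open.
Joint ranges: [-2.95, 2.95], [-0.25, 2.06], [-1.52, 1.56], [0.18, 2.33], [-1.44, 4.58], [0.02, 2.06], [-3.01, 3.01]. Speed limits (rad/s): [2.39, 2.39, 3.01, 3.01, 3.14, 3.14, 3.14].

INTERFACE

Orientations are given as a unit quaternion [x, y, z, w].
In Python, from cell import get_state, grab_frame, job_done, grip_depth gives the robot as it stands.
- The arm moves only by the tool step_arm, never from a script. Its argument "commands" is a list that holds one entry, the list of rows, each a list of 5 numbers: the shift along the tool's x, y, z in cm, then the turn about the tool's x in degrees, then the opening, from 0 (shut) to 1 (fully open). In form: [[[x, y, z, roll, hand], ...]]. A call has 1 to 10 rows; each row is the pose to reach, as a shift and turn from the pose commanded when the call began, along the tool's axes at that moment; what a row does not reach only later rows make up. A row lasts 1/8 s, in which the tool goes at most 62.5 mm and 10.7 degrees, less where a joint would pass 70% of its speed; a pose out of reach is approached as far as the arm can. A call with a gripper value outside its range is refused whole. The fingers move at their own pace and stop on an object; "newtons" is the grip in N (left out, the last holds). Time passes only in rows, so rows that repeat a pose let the fingers close. It gives the time, the measured TCP pose, the force and the opening at its end, in the units of the state.
- get_state(): the state, without advancing time (a new reading comes with each control period).
- grab_frame(name): name is "side" or "top"; returns a dict with "img" (400x640x3 uint8, red, green, blue), "fx", "fy", "cx", "cy" (pixels), "k1" (the pictures are not rectified: a ray, as slopes to the right and down, at radius r is drawn at 1 + k1 r^2 times it, then the intrinsics apply), "T" (4x4, takes a point from camera to world coordinates). Camera axes: x right, y down, z forward; pixel columns grow to the right and rows downward; lengths in m; the calibration is good to about 2 mm. A picture is of the moment at which its call begins. There is no depth.
- job_done(): hands the job in, once; it reports no verdict.
The state is a dict: "t": time; "qpos": joint angles; "qvel": joint speeds; "effort": joint torques, N m; "position": TCP position; "tcp_rot": TCP orientation; "ft_force": force on the tool from outside, world axes, zero at the start; "ft_torque": the same for the moment, N m; "finger_gap": opening from 0.0 (shut) to 1.0 (fully open).
Only numpy, scipy, OpenCV 4.12 (cv2) and the standard library are available. Lean on these libraries where they do the work, as an engineer would, in place of code of your own. Each camera call takes 0.05 s, during which the arm holds its last target.

## Working session

There is one attempt and no reset: what is moved stays moved. The work goes in short steps, Python scripts to look and compute and a tool call to move; the robot and the scene stay as the last step left them, time stands still between calls to the robot, and variables do not carry over. Pictures are saved under pics/ and viewed, and the job is handed in when it is done.

Besides the shell and the picture viewer there is one more tool, called after "Request:" as name(argument=value, ...), one argument or row to a line, values as JSON. step_arm: Moves the arm, as the interface text tells. Its arguments: {"type":"object","properties":{"commands":{"type":"array","items":{"type":"array","items":{"type":"array","items":{"type":"number"}}}},"newtons":{"type":"number"}},"required":["commands"]}

```bash
ls; mkdir -p pics; python3 - <<'E'
from cell import *
import cv2,numpy as np
s=get_state()
print(s, grip_depth)
for n in("side","top"):
    f=grab_frame(n); cv2.imwrite(f"pics/{n}0.png",f["img"][:,:,::-1]); print({k:v for k,v in f.items() if k!="img"})
E
```

```text
pics
{'t': 0.0, 'qpos': array([-1.28488731,  0.38430513,  0.01636106,  1.37117657, -0.00627329,
        1.38822428, -0.04650081]), 'qvel': array([ 0.00196221,  0.00029708, -0.00160362,  0.00052332,  0.00032982,
       -0.00046872,  0.00070559]), 'effort': array([-2.27602641e-04, -6.27605367e+01,  8.43803007e-01, -3.71814823e+01,
        1.64583296e-02,  1.46564859e-02, -3.52343818e-05]), 'position': array([0.21340227, 0.58688298, 0.2302269 ]), 'tcp_rot': array([ 0.12194853,  0.69648908, -0.12339263,  0.69627996]), 'ft_force': array([-0.38688758, -0.25938601, -0.41786861]), 'ft_torque': array([ 0.02335226, -0.01955087, -0.02041393]), 'finger_gap': 0.9991458183513516} 0.0187
{'fx': 429.6669541100446, 'fy': 429.6669541100446, 'cx': 315.727883152311, 'cy': 202.10101828597527, 'k1': -0.007960815934378515, 'T': array([[-0.99651796, -0.03531482,  0.07553029,  0.41798274],
       [-0.08228116,  0.56299895, -0.8223515 ,  0.8329828 ],
       [-0.01348227, -0.82570276, -0.56394431,  0.715729  ],
       [ 0.        ,  0.        ,  0.        ,  1.        ]])}
{'fx': 369.38201311095, 'fy': 369.38201311095, 'cx': 315.2630802137426, 'cy': 203.44778223769097, 'k1': 0.02125814087027451, 'T': array([[-0.01996961, -0.99758638,  0.06650278,  0.43644793],
       [-0.99969166,  0.02090505,  0.01339992,  0.00688632],
       [-0.01475782, -0.06621468, -0.99769626,  1.00666295],
       [ 0.        ,  0.        ,  0.        ,  1.        ]])}
```

View pics/side0.png

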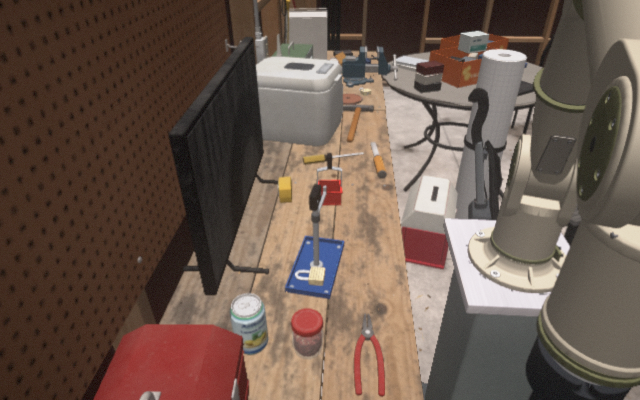

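View pics/top0.png

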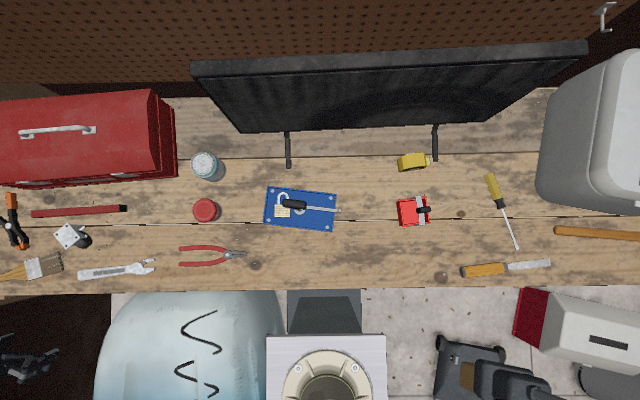

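The stand is at top (300,208), its hook pointing right towards -y. The basket is at (413,210). In the side view the stand is at (316,265) and the basket at (330,190). Next I'll zoom in.

```bash
python3 - <<'E'
import cv2
a=cv2.imread("pics/top0.png"); cv2.imwrite("pics/top0z.png",cv2.resize(a[145:265,245:445],None,fx=4,fy=4,interpolation=cv2.INTER_CUBIC))
a=cv2.imread("pics/side0.png"); cv2.imwrite("pics/side0z.png",cv2.resize(a[145:305,270:390],None,fx=3.7,fy=3.7,interpolation=cv2.INTER_CUBIC))
E
```

```text
(no output)
```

View pics/top0z.png

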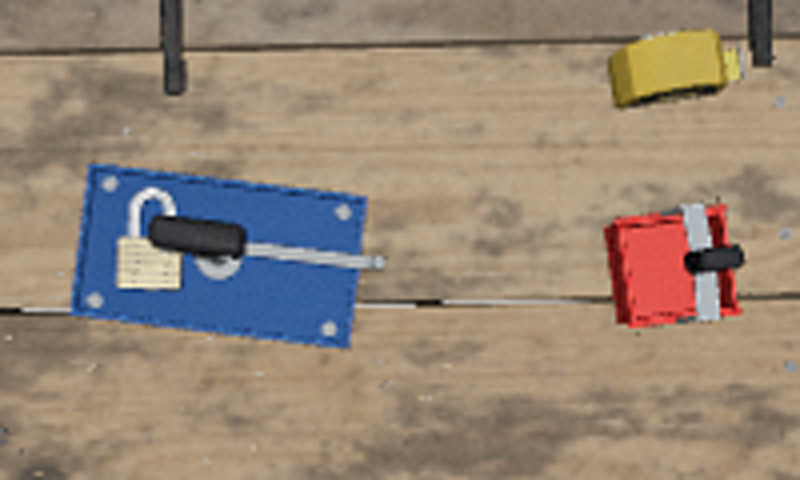

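View pics/side0z.png

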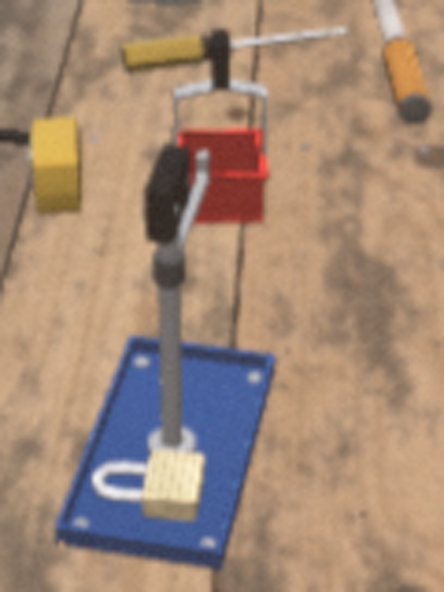

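```bash
cat >h.py <<'E'
import cv2,numpy as np
from cell import *
def snap(n,name=None):
    f=grab_frame(n)
    if name: cv2.imwrite(f"pics/{name}.png",f["img"][:,:,::-1])
    return f
def KD(f): return np.array([[f["fx"],0,f["cx"]],[0,f["fy"],f["cy"]],[0,0,1.]]),np.array([f["k1"],0,0,0,0.])
def rays(f,p):
    K,D=KD(f); q=cv2.undistortPoints(np.float64(p).reshape(-1,1,2),K,D)[:,0]
    d=np.c_[q,np.ones(len(q))]@f["T"][:3,:3].T
    return f["T"][:3,3],d
def onz(f,p,z):
    o,d=rays(f,p); return o+d*((z-o[2])/d[:,2])[:,None]
def tri(f,p,g,q):
    o,d=rays(f,p);a,b=rays(g,q);d=d[0]/np.linalg.norm(d[0]);b=b[0]/np.linalg.norm(b[0])
    s=np.linalg.lstsq(np.c_[d,-b],a-o,rcond=None)[0]
    P,Q=o+s[0]*d,a+s[1]*b
    return (P+Q)/2,np.linalg.norm(P-Q)
def proj(f,P):
    K,D=KD(f);Ti=np.linalg.inv(f["T"]);r,_=cv2.Rodrigues(Ti[:3,:3])
    return cv2.projectPoints(np.float64(P).reshape(-1,1,3),r,Ti[:3,3],K,D)[0][:,0]
def blob(f,m,roi):
    x0,y0,x1,y1=roi; w=np.zeros(m.shape,np.uint8); w[y0:y1,x0:x1]=m[y0:y1,x0:x1]
    n,l,st,c=cv2.connectedComponentsWithStats(w)
    i=1+np.argmax(st[1:,4]); return (l==i).astype(np.uint8),c[i],st[i]
def masks(f):
    h=cv2.cvtColor(f["img"],cv2.COLOR_RGB2HSV).astype(int);H,S,V=h[...,0],h[...,1],h[...,2]
    return dict(blue=((H>100)&(H<125)&(S>130)).astype(np.uint8),red=(((H<6)|(H>172))&(S>150)&(V>70)).astype(np.uint8),black=((V<65)).astype(np.uint8))
E
python3 - <<'E'
from h import *
t=snap("top");s=snap("side");mt,ms=masks(t),masks(s)
b,c,st=blob(t,mt["blue"],(250,170,350,250)); print("blue",c,st)
pts=cv2.findContours(b,cv2.RETR_EXTERNAL,2)[0][0][:,0]
W=onz(t,pts,0.016)[:,:2]; r=cv2.minAreaRect(np.float32(W*1000)); print("stand rect mm",r, cv2.boxPoints(r))
for n,f,m in(("top",t,mt),("side",s,ms)):
    print(n)
R={}
for nm,rt,rs in(("handle",(278,192,310,216),(305,180,325,215)),("grip",(414,202,434,216),(322,150,336,172))):
    b1,c1,s1=blob(t,mt["black"],rt);b2,c2,s2=blob(s,ms["black"],rs)
    print(nm,c1,s1,c2,s2,tri(t,c1,s,c2))
b,c,st=blob(t,mt["red"],(390,185,440,235));print("red",c,st)
pts=cv2.findContours(b,cv2.RETR_EXTERNAL,2)[0][0][:,0]
for z in(0,.045):
    W=onz(t,pts,z)[:,:2]; print("basket rect",z,cv2.minAreaRect(np.float32(W*1000)),cv2.boxPoints(cv2.minAreaRect(np.float32(W*1000))).tolist())
E
```

```text
blue [301.41241452 209.27617044] [ 263  186   73   46 1901]
stand rect mm ((490.1749572753906, 63.859169006347656), (187.53976440429688, 101.91255950927734), 81.74541473388672) [[426.28387  -21.62336 ]
 [527.1406   -36.255135]
 [554.06604  149.3417  ]
 [453.2093   163.97348 ]]
top
side
handle [293.58181818 203.64848485] [282 199  24  11 165] [314.78212291 197.45810056] [310 185  11  25 179] (array([0.49054155, 0.06512212, 0.20121072]), np.float64(0.0002969697918031027))
grip [423.04 209.52] [416 206  15   8  75] [328.61363636 160.79545455] [326 155   5  13  44] (array([ 0.47652318, -0.23679187,  0.12545908]), np.float64(0.0022851149476495383))
red [406.90421456 212.13793103] [396 198  23  29 522]
basket rect 0 ((475.01165771484375, -228.07928466796875), (74.4116439819336, 53.28573226928711), 5.57075309753418) [[435.39520263671875, -205.17401123046875], [440.56793212890625, -258.20806884765625], [514.6281127929688, -250.98455810546875], [509.45538330078125, -197.95050048828125]]
basket rect 0.045 ((473.2877197265625, -217.5758056640625), (71.08525848388672, 50.903751373291016), 5.57074499130249) [[435.4422302246094, -195.69442749023438], [440.3836975097656, -246.35775756835938], [511.1332092285156, -239.45718383789062], [506.1917419433594, -188.79385375976562]]
```

```bash
cat >>h.py <<'E'
from scipy.spatial.transform import Rotation as R
def plan(P,jaw,s=None):
    """shift in tool cm and roll deg to bring TCP to P with jaw dir"""
    s=s or get_state(); r=R.from_quat(s["tcp_rot"]).as_matrix()
    d=r.T@(np.array(P)-s["position"])*100
    j=r.T@np.array([jaw[0],jaw[1],0]); a=np.degrees(np.arctan2(j[2],j[1]))
    return d.round(2),a.round(2),((a+180)%360-180).round(2)
E
python3 - <<'E'
from h import *
s=get_state();print(R.from_quat(s["tcp_rot"]).as_matrix().round(3))
for P in[(.36,.42,.29),(.44,.25,.29),(.48,.0,.29),(.4765,-.2368,.29),(.4765,-.2368,.111)]: print(P,plan(P,(.995,.1)))
E
```

```text
[[-0.     0.342  0.94 ]
 [-0.001  0.94  -0.342]
 [-1.    -0.001 -0.   ]]
(0.36, 0.42, 0.29) (array([ -5.92, -10.7 ,  19.48]), np.float64(64.28), np.float64(64.28))
(0.44, 0.25, 0.29) (array([ -5.91, -23.94,  32.81]), np.float64(64.28), np.float64(64.28))
(0.48, 0.0, 0.29) (array([ -5.88, -46.07,  45.11]), np.float64(64.28), np.float64(64.28))
(0.4765, -0.2368, 0.29) (array([ -5.85, -68.45,  52.88]), np.float64(64.28), np.float64(64.28))
(0.4765, -0.2368, 0.111) (array([ 12.05, -68.42,  52.88]), np.float64(64.28), np.float64(64.28))
```

Request:
step_arm(
  commands=[
    [[-2,-3,5,6.4,1],[-4,-5.5,10,12.8,1],[-6,-8,15,19,1],[-6,-11.5,20,26,1],[-6,-16,24.3,32,1],[-6,-20.5,28.6,38,1],[-6,-25,32.8,45,1],[-6,-30.3,36,51,1],[-6,-35.6,39,58,1],[-6,-41,42,64,1]],
  ],
  newtons=60,
)

```text
t: 1.45
position: [0.4681, 0.0565, 0.2913]
tcp_rot: [0.474, 0.525, -0.474, 0.525]
ft_force: [0.4, 0.0, -0.8]
finger_gap: 0.998
```

```bash
python3 - <<'E'
from h import *
print(get_state()["t"],get_state()["position"])
for P in[(.4765,-.2368,.29),(.4765,-.2368,.17),(.4765,-.2368,.117)]: print(P,plan(P,(.994,.11)))
E
```

```text
1.45 [0.46807711 0.05653996 0.29131892]
(0.4765, -0.2368, 0.29) (array([ 0.12, -2.13, 29.27]), np.float64(-0.5), np.float64(-0.5))
(0.4765, -0.2368, 0.17) (array([12.12, -2.13, 29.27]), np.float64(-0.5), np.float64(-0.5))
(0.4765, -0.2368, 0.117) (array([17.42, -2.14, 29.28]), np.float64(-0.5), np.float64(-0.5))
```

Request:
step_arm(
  commands=[
    [[0,-0.4,6,0,1],[0,-0.8,12,0,1],[0,-1.2,18,0,0.9],[0,-1.7,24,0,0.8],[2,-2.1,29.3,0,0.7],[7,-2.1,29.3,0,0.6],[11,-2.1,29.3,0,0.6],[11,-2.1,29.3,0,0.6]],
  ],
)

```text
t: 2.45
position: [0.4761, -0.2341, 0.1788]
tcp_rot: [0.472, 0.527, -0.474, 0.524]
ft_force: [-0.6, 0.5, 0.4]
finger_gap: 0.603
```

```bash
python3 - <<'E'
from h import *
s=snap("side","s1");t=snap("top","t1")
print(get_state()["t"],get_state()["position"],plan((.4765,-.2368,.117),(.994,.11)))
a=np.hstack([cv2.resize(f["img"][y:y+130,x:x+130],None,fx=3,fy=3,interpolation=2) for f,x,y in((s,265,100),(t,350,140))])
cv2.imwrite("pics/z1.png",a[:,:,::-1])
E
```

```text
2.55 [ 0.47836616 -0.23524549  0.18247524] (array([ 6.55, -0.2 ,  0.13]), np.float64(-0.29), np.float64(-0.29))
```

View pics/z1.png

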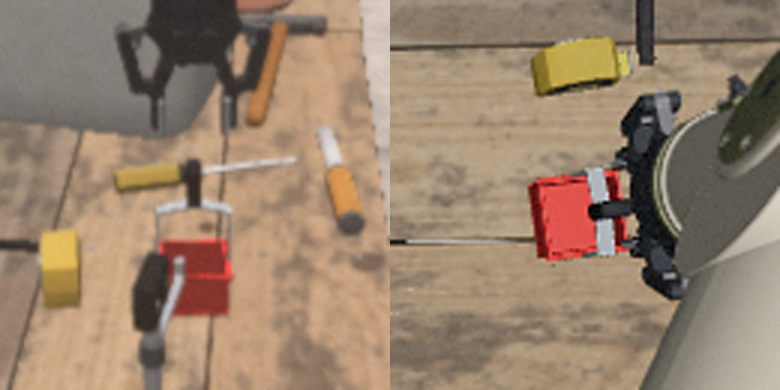

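The side view shows the fingers straddling the grip: zoomed columns 160 and 230, grip at 193. I'll go down and close.

Request:
step_arm(
  commands=[
    [[3,-0.1,0.1,0,0.6],[6,-0.2,0.1,0,0.6],[6.4,-0.2,0.1,0,0.6],[6.4,-0.2,0.1,0,0.3],[6.4,-0.2,0.1,0,0],[6.4,-0.2,0.1,0,0],[6.4,-0.2,0.1,0,0],[6.4,-0.2,0.1,0,0]],
  ],
  newtons=50,
)

```text
t: 3.55
position: [0.4768, -0.2369, 0.1189]
tcp_rot: [0.473, 0.525, -0.473, 0.526]
ft_force: [-2.1, -0.8, 7.3]
finger_gap: 0.156
```

```bash
python3 - <<'E'
from h import *
s=snap("side","s2");t=snap("top","t2")
print(get_state())
a=np.hstack([cv2.resize(f["img"][y:y+130,x:x+130],None,fx=3,fy=3,interpolation=2) for f,x,y in((s,265,100),(t,350,140))])
cv2.imwrite("pics/z2.png",a[:,:,::-1])
E
```

```text
{'t': 3.65, 'qpos': array([-0.24532844,  0.33657938,  0.78666925,  1.80773595, -0.26549809,
        1.10406563,  0.73857749]), 'qvel': array([-0.00185213,  0.00045995,  0.00221395,  0.00034247, -0.00027766,
        0.00069609, -0.0019261 ]), 'effort': array([-3.46969832e-01, -4.03904450e+01,  7.94772774e+00, -3.11287165e+01,
       -3.68608022e-01, -8.24807324e-01, -2.75345292e-02]), 'position': array([ 0.47676126, -0.23686337,  0.11887878]), 'tcp_rot': array([ 0.47344996,  0.52486547, -0.47278968,  0.52614761]), 'ft_force': array([-2.89341645, -0.57261913,  6.94709634]), 'ft_torque': array([0.0987651 , 0.62313887, 0.01422473]), 'finger_gap': 0.1536167606933846}
```

View pics/z2.png

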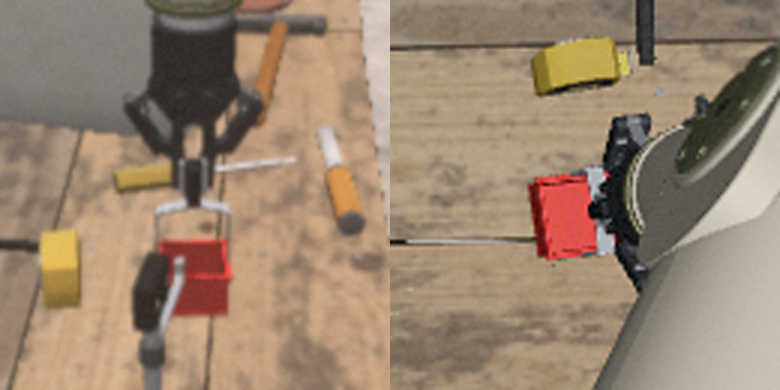

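Request:
step_arm(
  commands=[
    [[-2,0,0,0,0],[-6,0,0,0,0],[-9.6,0,0,3,0],[-9.6,0,-3,7,0],[-9.6,0,-6,11,0],[-9.6,0,-9,14,0],[-9.6,0,-9,14,0],[-9.6,0,-9,14,0]],
  ],
)

```text
t: 4.65
position: [0.4668, -0.1474, 0.2138]
tcp_rot: [0.534, 0.464, -0.533, 0.464]
ft_force: [0.3, -0.6, -1.8]
finger_gap: 0.154
```

```bash
python3 - <<'E'
from h import *
s=snap("side","s3");t=snap("top","t3")
st=get_state();print(st["t"],st["position"],st["ft_force"],st["finger_gap"],R.from_quat(st["tcp_rot"]).as_matrix().round(3))
c=np.array([.4902,.0639]);h=np.array([-.1435,-.9897])
for d,z in((.14,.21),(.077,.205),(.077,.166)):
    p=c+h*d; print(d,plan((*p,z),(.9897,-.1435)))
a=np.hstack([cv2.resize(f["img"][y:y+130,x:x+130],None,fx=3,fy=3,interpolation=2) for f,x,y in((s,265,100),(t,290,140))])
cv2.imwrite("pics/z3.png",a[:,:,::-1])
E
```

```text
4.75 [ 0.46663599 -0.14792354  0.21355499] [-0.88070514 -0.22377573 -1.27593419] 0.15234692631099403 [[ 0.    0.99 -0.14]
 [-0.   -0.14 -0.99]
 [-1.    0.    0.  ]]
0.14 (array([ 0.35, -0.68, -7.3 ]), np.float64(0.19), np.float64(0.19))
0.077 (array([  0.85,  -0.66, -13.6 ]), np.float64(0.19), np.float64(0.19))
0.077 (array([  4.75,  -0.66, -13.61]), np.float64(0.19), np.float64(0.19))
```

View pics/z3.png

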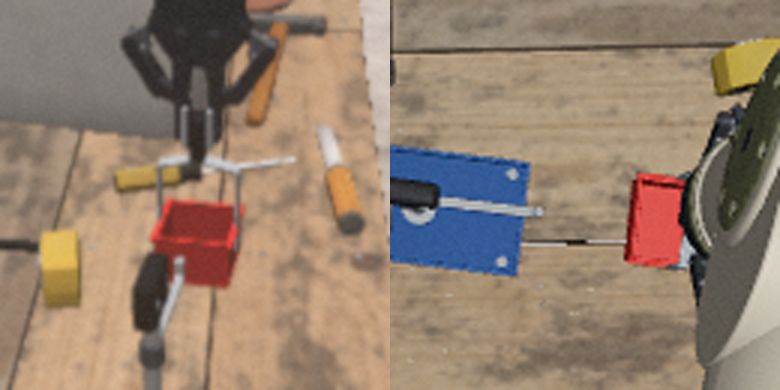

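```bash
python3 - <<'E'
from h import *
s=snap("side");t=snap("top")
print("tip",tri(t,[340,210.3],s,[325,187.3]))
c=np.array([.4902,.0639]);h=np.array([-.1435,-.9897])
print("tip model",c+h*.098, proj(t,[(*(c+h*.098),.17)]),proj(s,[(*(c+h*.098),.17)]))
p=get_state()["position"]
for dz in(-.012,-.008,-.004):print(dz,proj(s,[p+[0,0,dz]]))
a=cv2.resize(s["img"][130:210,300:370],None,fx=8,fy=7,interpolation=2);cv2.imwrite("pics/z3b.png",a[:,:,::-1])
E
```

```text
tip (array([ 0.47543236, -0.03800161,  0.16250219]), np.float64(0.0008177522000801296))
tip model [ 0.476137  -0.0330906] [[338.0057776  210.05630292]] [[324.39660491 185.72521066]]
-0.012 [[331.03629847 151.65115048]]
-0.008 [[331.04655297 150.25557061]]
-0.004 [[331.05684697 148.85427117]]
```

View pics/z3b.png

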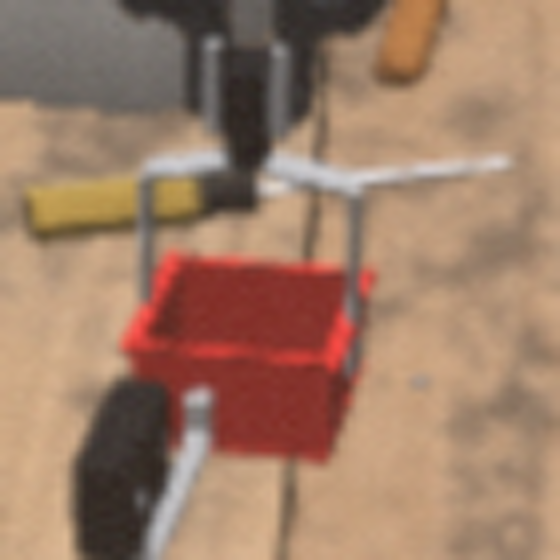

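Request:
step_arm(
  commands=[
    [[0.3,-0.4,-3,0,0],[0.7,-0.7,-6,0,0],[0.7,-0.7,-8.5,0,0],[0.7,-0.7,-11,0,0],[0.7,-0.7,-13,0,0],[0.7,-0.7,-13.6,0,0],[0.7,-0.7,-13.6,0,0],[0.7,-0.7,-13.6,0,0]],
  ],
)

```text
t: 5.85
position: [0.4786, -0.0124, 0.2063]
tcp_rot: [-0.534, -0.463, 0.534, -0.464]
ft_force: [-0.1, 0.3, -1.2]
finger_gap: 0.154
```

```bash
python3 - <<'E'
from h import *
s=snap("side","s4");t=snap("top","t4")
st=get_state();print(st["t"],st["position"],st["ft_force"],st["finger_gap"])
c=np.array([.4902,.0639]);h=np.array([-.1435,-.9897])
for d,z in((.077,.170),(.077,.166)):
    p=c+h*d; print(d,plan((*p,z),(.9897,-.1435)))
a=np.hstack([cv2.resize(f["img"][y:y+130,x:x+130],None,fx=3,fy=3,interpolation=2) for f,x,y in((s,265,130),(t,250,140))])
cv2.imwrite("pics/z4.png",a[:,:,::-1])
E
```

```text
5.95 [ 0.47856909 -0.01212661  0.20632607] [ 1.01109689  0.30585554 -0.53688061] 0.15261478310813975
0.077 (array([3.63, 0.06, 0.01]), np.float64(0.18), np.float64(0.18))
0.077 (array([4.03, 0.06, 0.01]), np.float64(0.18), np.float64(0.18))
```

View pics/z4.png

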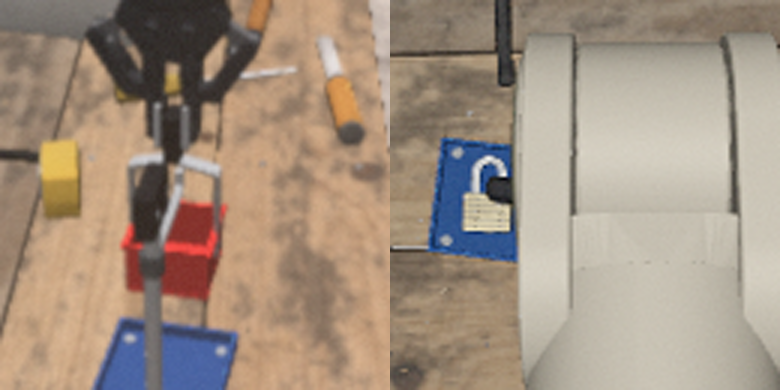

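The hook is now inside the arch (side zoom (175,175)) and the stand hasn't moved. I'll lower the basket.

Request:
step_arm(
  commands=[
    [[1.5,0,0,0,0],[2.7,0,0,0,0],[3.1,0,0,0,0],[3.3,0,0,0,0],[3.3,0,0,0,0]],
  ],
)

```text
t: 6.58
position: [0.4787, -0.0111, 0.1733]
tcp_rot: [-0.534, -0.464, 0.534, -0.464]
ft_force: [-0.1, 0.4, -1.1]
finger_gap: 0.155
```

```bash
python3 - <<'E'
from h import *
s=snap("side","s5")
st=get_state();print(st["t"],st["position"],st["ft_force"],st["finger_gap"])
a=cv2.resize(s["img"][150:250,290:370],None,fx=6,fy=6,interpolation=2)
cv2.imwrite("pics/z5.png",a[:,:,::-1])
E
```

```text
6.625 [ 0.47884216 -0.01111486  0.17351679] [ 0.6430107   1.12037447 -0.95803519] 0.15349544752052205
```

View pics/z5.png

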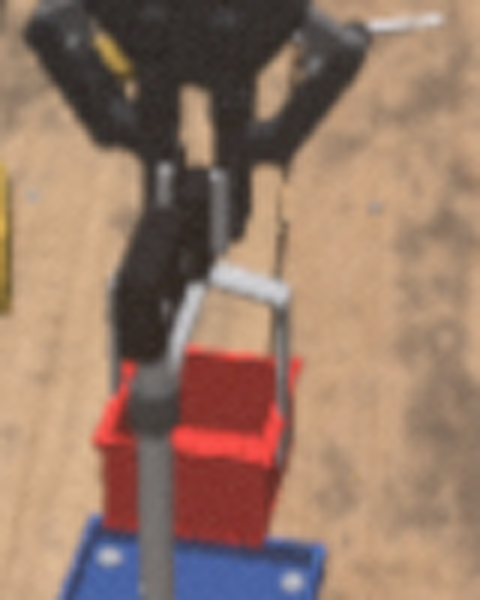

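Request:
step_arm(
  commands=[
    [[0.15,0,0,0,0],[0.3,0,0,0,0],[0.3,0,0,0,0]],
  ],
)

```text
t: 7.0
position: [0.4786, -0.0111, 0.1702]
tcp_rot: [-0.534, -0.464, 0.534, -0.464]
ft_force: [0.0, -0.7, -0.8]
finger_gap: 0.155
```

Request:
step_arm(
  commands=[
    [[0.15,0,0,0,0],[0.2,0,0,0,0],[0.2,0,0,0,0]],
  ],
)

```text
t: 7.38
position: [0.4786, -0.0111, 0.1682]
tcp_rot: [-0.534, -0.464, 0.534, -0.464]
ft_force: [0.4, -0.6, -1.0]
finger_gap: 0.154
```

Request:
step_arm(
  commands=[
    [[0.15,0,0,0,0],[0.2,0,0,0,0],[0.2,0,0,0,0]],
  ],
)

```text
t: 7.75
position: [0.479, -0.0112, 0.1678]
tcp_rot: [0.534, 0.464, -0.533, 0.464]
ft_force: [-7.4, 0.5, 15.5]
finger_gap: 0.159
```

Request:
step_arm(
  commands=[
    [[0.1,0,0,0,0],[0.15,0,0,0,0],[0.15,0,0,0,0]],
  ],
)

```text
t: 8.12
position: [0.4795, -0.0113, 0.1677]
tcp_rot: [0.535, 0.464, -0.533, 0.464]
ft_force: [-12.5, -0.7, 29.3]
finger_gap: 0.152
```

The basket touched the hook at TCP z about 0.168. I'll take off the pressure, then open.

Request:
step_arm(
  commands=[
    [[-0.3,0,0,0,0],[-0.3,0,0,0,0],[-0.3,0,0,0,0.2],[-0.3,0,0,0,0.3],[-0.3,0,0,0,0.45],[-0.3,0,0,0,0.6],[-0.3,0,0,0,0.6],[-0.3,0,0,0,0.6]],
  ],
)

```text
t: 9.12
position: [0.4786, -0.0111, 0.1678]
tcp_rot: [-0.534, -0.464, 0.534, -0.464]
ft_force: [-0.1, 0.3, -0.0]
finger_gap: 0.599
```

```bash
python3 - <<'E'
from h import *
s=snap("side","s6")
st=get_state();print(st["t"],st["position"],st["ft_force"],st["finger_gap"])
a=cv2.resize(s["img"][150:250,290:370],None,fx=6,fy=6,interpolation=2)
cv2.imwrite("pics/z6.png",a[:,:,::-1])
E
```

```text
9.175 [ 0.47866001 -0.01113101  0.16779991] [-0.06506854 -1.18265472  0.23590599] 0.597026646420492
```

View pics/z6.png

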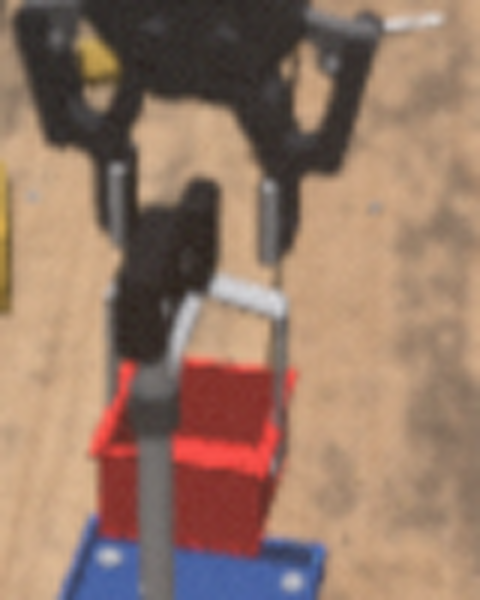

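The basket is hanging freely and the jaws are clear of its grip. I'll retreat upward and look again.

Request:
step_arm(
  commands=[
    [[-3,0,0,0,0.6],[-7,0,0,0,0.6],[-12,0,0,0,0.6],[-12,0,0,0,0.6],[-12,0,0,0,0.6]],
  ],
)

```text
t: 9.8
position: [0.4785, -0.011, 0.2873]
tcp_rot: [-0.534, -0.464, 0.534, -0.464]
ft_force: [0.2, -0.1, -0.1]
finger_gap: 0.6
```

```bash
python3 - <<'E'
from h import *
s=snap("side","s7");t=snap("top","t7")
st=get_state();print(st["t"],st["position"],st["ft_force"],st["finger_gap"])
c=np.array([.4902,.0639]);h=np.array([-.1435,-.9897])
print(plan((*c,.29),(.9897,-.1435)))
C=[(*(c+a*h*.026+b*np.array([.9897,-.1435])*.009),z) for a in(-1,1) for b in(-1,1) for z in(.183,.223)]
a=s["img"].copy()
for p in proj(s,C): cv2.circle(a,tuple(int(v) for v in p.round()),0,(0,255,0),-1)
ms=masks(s); b2,c2,s2=blob(s,ms["black"],(305,180,322,215)); print(c2,s2,proj(s,[(*c,.203)]))
a=np.hstack([cv2.resize(a[160:300,270:370],None,fx=4,fy=4,interpolation=0),cv2.resize(t["img"][150:290,250:350],None,fx=4,fy=4,interpolation=2)])
cv2.imwrite("pics/z7.png",a[:,:,::-1])
E
```

```text
9.9 [ 0.47796132 -0.01104391  0.28649793] [0.531868   0.52048296 0.06621007] 0.6023607276532503
(array([-0.36,  0.17, -7.59]), np.float64(0.27), np.float64(0.27))
[315.36702128 197.2712766 ] [310 183  12  27 188] [[314.9066022  196.45529253]]
```

View pics/z7.png

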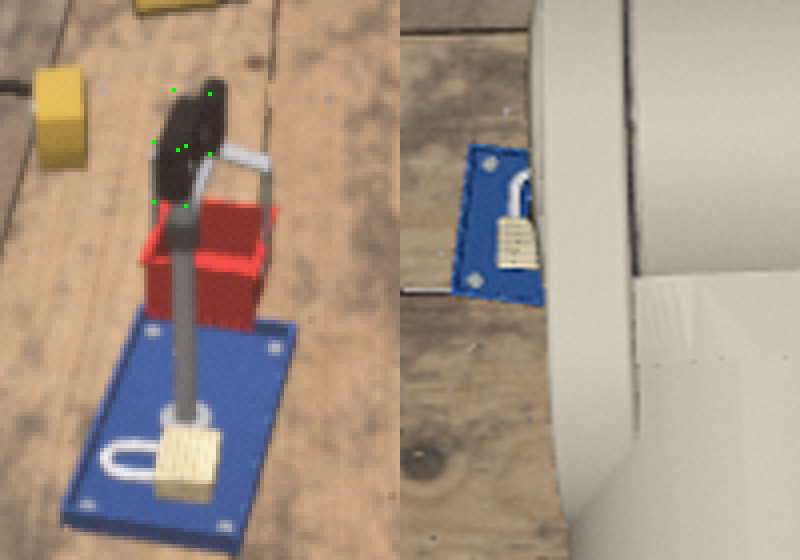

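The projected handle box lies on the black handle, and the stand and padlock haven't moved. I'll go over the handle and down.

Request:
step_arm(
  commands=[
    [[0,0.1,-4,0,0.6],[0,0.2,-7.6,0,0.6],[0,0.2,-7.6,0,0.6],[4,0.2,-7.6,0,0.6],[7.5,0.2,-7.6,0,0.6],[9.6,0.2,-7.6,0,0.6],[10,0.2,-7.6,0,0.6],[10,0.2,-7.6,0,0.6]],
  ],
)

```text
t: 10.9
position: [0.4912, 0.0634, 0.1879]
tcp_rot: [-0.534, -0.464, 0.534, -0.464]
ft_force: [-0.1, -0.3, 0.3]
finger_gap: 0.597
```

```bash
python3 - <<'E'
from h import *
s=snap("side","s8")
st=get_state();print(st["t"],st["position"],st["ft_force"],st["finger_gap"],plan((.4902,.0639,.186),(.9897,-.1435)))
a=cv2.resize(s["img"][150:300,270:380],None,fx=4,fy=4,interpolation=2)
cv2.imwrite("pics/z8.png",a[:,:,::-1])
E
```

```text
10.95 [0.4915472  0.06357943 0.1884635 ] [ 1.35032653 -0.8457873   1.05387003] 0.6013655892081085 (array([ 0.25, -0.14, -0.01]), np.float64(0.24), np.float64(0.24))
```

View pics/z8.png

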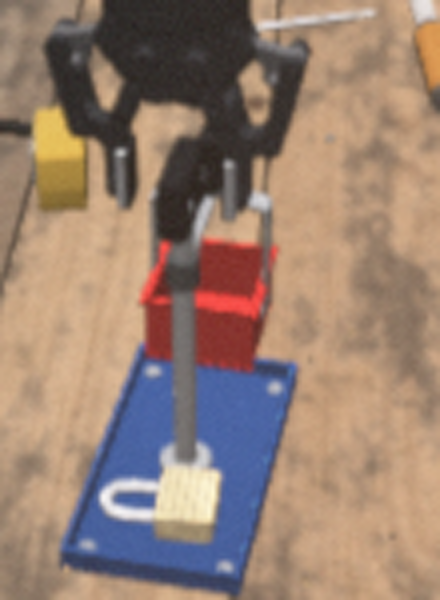

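The handle (column 185) lies between the fingers (120 and 230). Now I'll close.

Request:
step_arm(
  commands=[
    [[0.1,-0.1,0,0,0.4],[0.1,-0.1,0,0,0.3],[0.1,-0.1,0,0,0.2],[0.1,-0.1,0,0,0],[0.1,-0.1,0,0,0],[0.1,-0.1,0,0,0],[0.1,-0.1,0,0,0]],
  ],
  newtons=100,
)

```text
t: 11.82
position: [0.4902, 0.0641, 0.1873]
tcp_rot: [0.534, 0.464, -0.533, 0.464]
ft_force: [-2.9, 0.3, 5.5]
finger_gap: 0.197
```

Request:
step_arm(
  commands=[
    [[-0.2,0,0,0,0],[-0.5,0,0,0,0],[-1,0,0,0,0],[-1.5,0,0,0,0],[-2,0,0,0,0],[-2,0,0,0,0],[-2,0,0,0,0]],
  ],
)

```text
t: 12.7
position: [0.4901, 0.064, 0.2067]
tcp_rot: [-0.534, -0.464, 0.534, -0.464]
ft_force: [-0.3, -0.7, -7.4]
finger_gap: 0.195
```

```bash
python3 - <<'E'
from h import *
s=snap("side","s9")
st=get_state();print(st["t"],st["position"],st["ft_force"],st["ft_torque"],st["finger_gap"])
a=cv2.resize(s["img"][130:280,270:380],None,fx=4,fy=4,interpolation=2)
cv2.imwrite("pics/z9.png",a[:,:,::-1])
E
```

```text
12.75 [0.49005157 0.06401218 0.20662144] [ 0.30739443 -1.13964611 -8.06183006] [ 0.0176333   0.03884889 -0.00762024] 0.19749724084415302
```

View pics/z9.png

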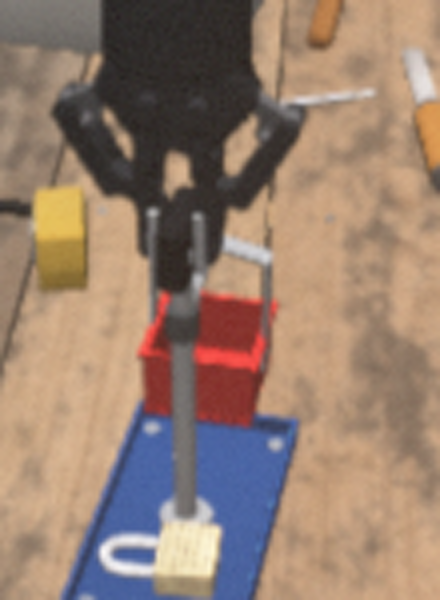

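The wrist force is about 7.4–8 N, matching the whole 0.71 kg load, and everything is level. I'll lift the rest of the way.

Request:
step_arm(
  commands=[
    [[-0.3,0,0,0,0],[-1,0,0,0,0],[-2.2,0,0,0,0],[-3.4,0,0,0,0],[-4.6,0,0,0,0],[-5.8,0,0,0,0],[-7,0,0,0,0],[-7.7,0,0,0,0],[-8,0,0,0,0],[-8,0,0,0,0]],
  ],
)

```text
t: 14.0
position: [0.4902, 0.064, 0.2867]
tcp_rot: [-0.534, -0.464, 0.534, -0.464]
ft_force: [0.0, 0.1, -7.0]
finger_gap: 0.195
```

Request:
step_arm(
  commands=[
    [[0,0,0,0,0],[0,0,0,0,0],[0,0,0,0,0],[0,0,0,0,0],[0,0,0,0,0],[0,0,0,0,0],[0,0,0,0,0],[0,0,0,0,0]],
  ],
)

```text
t: 15.0
position: [0.4902, 0.0641, 0.2868]
tcp_rot: [-0.534, -0.464, 0.534, -0.464]
ft_force: [-0.0, -0.3, -6.2]
finger_gap: 0.196
```

```bash
python3 - <<'E'
from h import *
s=snap("side","s10");t=snap("top","t10")
st=get_state();print(st["t"],st["position"],st["ft_force"],st["ft_torque"],st["finger_gap"],np.abs(st["qvel"]).max(),R.from_quat(st["tcp_rot"]).as_matrix().round(3)[:,0])
c=np.array([.4902,.0639]);u=np.array([.1435,.9897]);v=np.array([.9897,-.1435])
dz=.1
C=[(*(c+a*u*.095+b*v*.052),z+dz) for a in(-1,1) for b in(-1,1) for z in(0,.016)]
a=s["img"].copy()
for p in proj(s,C): cv2.circle(a,tuple(int(q) for q in p.round()),1,(0,255,0),-1)
a=np.hstack([cv2.resize(a[100:300,250:390],None,fx=3,fy=3,interpolation=1),cv2.resize(t["img"][130:330,230:350],None,fx=3,fy=3,interpolation=2)])
cv2.imwrite("pics/z10.png",a[:,:,::-1])
E
```

```text
15.1 [0.49018068 0.06400267 0.28677399] [-1.23011712  0.7831863  -6.60747364] [-0.02233519 -0.04922759  0.01964574] 0.19561920458981266 0.0025435423507487683 [-0. -0. -1.]
```

View pics/z10.png

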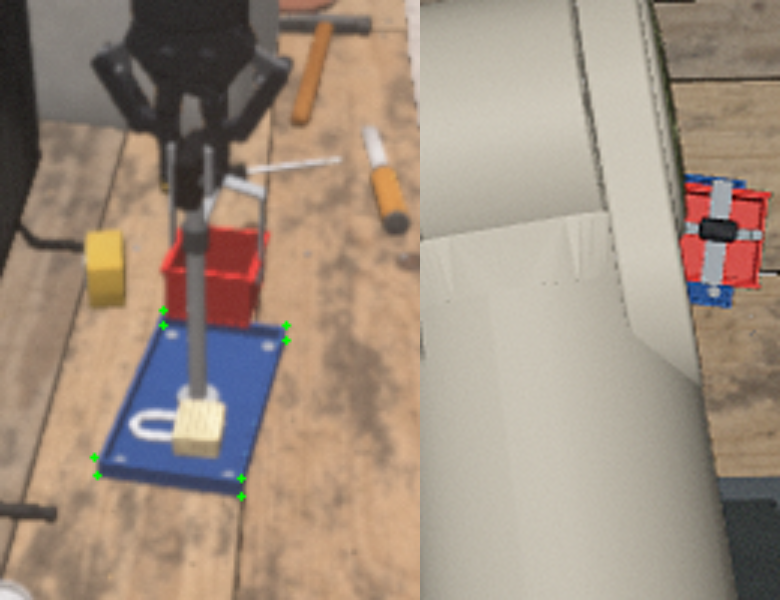

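The projected corners of a level tray raised 10 cm match the picture to within 1–2 px. The basket is on the hook and the padlock is in the tray.

```bash
python3 -c "
from cell import *
print(job_done())"
```

```text
the job is handed in; nothing more can be done
None
```

The basket is hanging on the stand's hook, and the arm is holding the stand by its black handle about 10 cm off the bench. I handed the job in at about 15 s of the 48 s limit.

**Order:** I gripped the basket by its black grip, hung it on the hook while the stand was still on the bench, let go and backed off. Only then did I take the stand by its handle and lift it in two stages.

**Last checks:**
- **Height:** the tool rose 99.5 mm from where it gripped the handle.
- **Load:** the wrist reads about 6.6 N, close to the 7 N expected for stand, basket and padlock together.
- **Steadiness and level:** wrist torques are near zero, joint speeds are under 0.003 rad/s, and the tool points straight down. The corners of a level tray raised 10 cm match the side picture to within 1–2 px.
- **Basket and padlock:** the pictures show the basket's strap on the hook and the padlock still in the tray. I did not touch the jar, pliers or tape measure; I did not check them separately at the end.

**Disagreements:**
- The hook tip came out about 5 mm farther out and 7 mm lower than the stated dimensions, from rough pixel picks, but sideways it agreed.
- While seating the basket I pressed down to about 29 N before easing off, under the 40 N limit. The stand did not move.

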